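Bring the last hole mark under the drill

ROBOT

A 6-joint arm with a two-finger parallel gripper is mounted at the origin on a cart in front of the work surface, level with it; the furniture and walls round the work are solid. World frame = base frame: x ahead of the robot, y to its left, z up, the work surface at z = 0. Lengths are in m, angles in rad, forces in N, time in s.
With the tool pointing down it reaches from about 0.25 to 0.8 m from the base axis. Payload 3.9 kg.
Tool frame: the origin (TCP) lies on the mounting face of the last link; the fingertips stand 173 mm ahead of it and the grasp point (between the pads) lies 155 mm ahead of it (arm.tip_reach is the z of the fingertips in the tool frame, in m); z points along the fingers, x is the direction in which the jaws open and shut, and the axes are right-handed (so a half turn about z gives the same grasp; the last joint's range is limited). The gripper opens to 85 mm and grips with 20 to 120 N. Pads are 22 mm wide; open, the fingers measure 114 mm over their backs; the gripper's body (76 mm by 85 mm) begins 54 mm behind the grasp point. The pads swing forward as they close: fully open they stand 13 mm farther back than shut.
Start: joints at [0, 0.26, -0.138, 1.173, 0, 1.571], TCP at [0.525, 0, 0.405] pointing down, gripper open.
Joint ranges: [-2.78, 2.78], [-0.83, 1.72], [-1.28, 1.37], [-1.9, 2.12], [-1.57, 1.48], [-3.14, 3.14]. Speed limits (rad/s): [2.57, 2.57, 3.14, 3.14, 3.14, 3.14].

INTERFACE

Orientations are given as a rotation vector (axis times angle).
In Python, from station import arm gives the robot as it stands. The module is installed in compiled form; this text tells all that it offers.
- The arm moves only by the tool drive_tool, never from a script. Its argument "steps" is a list of rows, each a list of 3 entries, a list of its own where there are three numbers: the shift along the tool's x, y, z as a fraction of full scale, then the turn about the tool's z as a fraction of full scale, then the finger opening in mm, from 0 to 85.4. A call has 1 to 12 rows; each row is the pose to reach, as a shift and turn from the pose commanded when the call began, along the tool's axes at that moment; what a row does not reach only later rows make up. Full scale, the value 1, is 25 cm for a shift and 2 rad for a turn. A row lasts 1/12 s, in which the tool goes at most 41.7 mm and 7.16 degrees, less where a joint would pass 70% of its speed; a pose out of reach is approached as far as the arm can. A call with a number of a shift or a turn outside -1 to 1 is refused whole. A call with a gripper value outside its range is refused whole. The fingers move at their own pace and stop on an object; "force" is the grip in N (left out, the last holds). Time passes only in rows, so rows that repeat a pose let the fingers close. It gives the time, the measured TCP pose, the force and the opening at its end, in the units of the state.
- arm.sense(): the state, without advancing time (a new reading comes with each control period).
- arm.camera(name): name is "scene" or "side" or "wrist"; returns (picture, depth): 384x512x3 uint8, red, green, blue; 384x512 float32, m along the optical axis (not along the pixel's ray), 0 where there is no reading.
- arm.get_calibration(name): a dict with "mtx" (3x3 intrinsics, pixels), "dist_coeffs" ([k1, k2, p1, p2, k3] as OpenCV has them; the pictures are not rectified), "T" (4x4, takes a point from camera to world coordinates). Camera axes: x right, y up, looking along -z (the intrinsics and any distortion apply to the point x, -y, -z); pixel columns grow to the right and rows downward; lengths in m; the calibration is good to about 2 mm. A picture is of the moment at which its call begins: read the wrist's pose just before it. get_calibration takes no time and is no camera call; for the wrist camera it gives the pose at the moment of the call.
- arm.sign_off(): hands the job in, once; it reports no verdict.
Trained networks look in the newest picture that a camera, given by its name, has taken for a name from the list of things; names that differ only in an ending like _2 or _b are one class to them, and where a whole thing is asked for, a point or a joint stands for the part that bears it (a point fixed in the world has none). Each returns a list of dicts, best first, with "score" (0 to 1); they miss things now and then, are a little off and sometimes report something else, mostly with a low value. They report only what shows in the picture. A call takes as long as a camera call.
- arm.search_frame(camera, label): "uv" ([column, row] in pixels, amid what is visible of it).
- arm.silhouettes(camera, label): "region" (384x512 bool, what is visible of it) and "uv" ([column, row] in pixels, amid what is visible of it).
- arm.pinpoint(camera, label): "uv" ([column, row] in pixels: a listed point, or the origin of a listed thing).
The state is a dict: "time": time; "q": joint angles; "joint_velocities": joint speeds; "joint_efforts": joint torques, N m; "ee_pos": TCP position; "orientation": TCP orientation; "contact_force": force on the tool from outside, world axes, zero at the start; "wrist_torque": the same for the moment, N m; "finger_gap": finger opening in m.
Only numpy, scipy, OpenCV 4.12 (cv2) and the standard library are available. Lean on these libraries where they do the work, as an engineer would, in place of code of your own. Each camera call takes 0.05 s, during which the arm holds its last target. There are 200 camera calls.

TASK

One hole of the blue-faced flange clamped on the bench drill's rotary table is still to be drilled; a yellow paint dot marks its place. Using the upright black handle, turn the table and push it in along its slide until the drill bit points straight down at the yellow dot, and finish still holding the handle, keeping the table quite still there against its return spring so that the hole can be drilled. Do not bump the drill bit, and leave the bolt, spacer, nut and spanner lying around where they are.

Things in the scene. Friction and masses are not known exactly. Their poses are not given: they have to be found in the camera images.
- bench_drill: small grey bench drill with a 300 x 140 x 18 mm base plate; head 56 mm wide, its underside 167 mm and its top 260 mm above the bench, nose 30 mm in front of the bit. Origin on the bench top straight below the tip of the bit; z up; +x from the bit to the column, level, along the slide of the table (the slide moves in +x as the table is pushed in); -x is the drill's front, which faces the robot roughly
- bit_tip (a point): the point of the 6 mm brass-coloured drill bit (fixed), 78 mm above the bench, 14 mm above the flange's face
- carriage (a joint): slide of the table along the drill's +x, m: 0 = out at the front stop, where the spring keeps it when let go, 0.050 = fully in. Return spring about 4 N at 0 and 8 N fully in; slide friction about 1 N
- rotary_table (a joint): turn of the table, rad, counter-clockwise seen from above; 0 = handle straight to the drill's front (-x), positive = handle towards the drill's -y (right) side; range -1.0 to 1.5. Light friction (about 0.06 N m), stays where it is left
- table_axis (a point): centre of the round table, on its vertical axis, at the height of the flange's face (64 mm above the bench); at slide 0 it lies 90 mm in front of the bit (drill's x = -0.090). The steel table is 160 mm across, its top 56 mm above the bench; the flange's centre nut and stud stand up to 86 mm
- handle_mid (a point): middle of the grip of the upright black handle on the table's rim lever: a round post 21 mm in diameter, 117 mm from the table axis, fixed to the table, standing from 54 to 108 mm above the bench; this point is 86 mm above the bench. The lever under it is 20 mm wide with its top at 54 mm. The fingers may swivel round the post, so that moving the post sets both slide and turn
- yellow_dot (a point): centre of the yellow paint dot, 10 mm in diameter, on the flange's blue face, 55 mm from the table axis (the other five places on this circle, 60 degrees apart, are drilled dark holes); 64 mm above the bench. The flange is clamped to the table and turns with it; the dot's angle from the handle differs from start to start
- hex_bolt: loose hex bolt standing on its head, 22 mm across, 55 mm high, on the bench left of the drill; origin at the middle of its underside
- alloy_spacer: loose round alloy spacer, 38 mm across, 30 mm high, on the bench to the right, in front of the toolbox; origin at the middle of its underside
- big_nut: loose large lock nut, 41 mm across, 16 mm high, on the bench right of the drill; origin at the middle of its underside
- ring_spanner: loose combination spanner lying flat, 200 x 31 x 9 mm, on the bench left of the drill; origin at the middle of its underside
- drill_bit: drill bit with chuck (35 mm across) and quill, fixed in the drill above the table, from 78 mm up to 167 mm above the bench; origin on the bench straight below the tip
- table_handle: the upright black handle itself; origin on the post's axis at its foot, 54 mm above the bench

How it is judged:
At the end, for the whole second after the job is handed in: The bit's point is over the 10 mm yellow dot (within 5 mm of its centre, seen from above), the fingers still hold the handle (more than 2 N of contact), and the table neither turns (under 0.1 rad/s) nor slides (under 10 mm/s) (horizontal distance between yellow_dot and bit_tip below 0.005 m and contact force between the fingers and table_handle above 2 N and velocity of joint rotary_table between -0.1 and 0.1 rad/s and velocity of joint carriage between -0.01 and 0.01 m/s); the arm keeps its last pose, push and grip.
It fails at once if the robot bumps the drill bit or chuck (over 3 N) (contact force between any of the arm, the fingers and drill_bit above 3 N).
It fails at once if a loose bolt, spacer, nut or spanner is moved by more than 20 mm (distance of any of hex_bolt, alloy_spacer, big_nut, ring_spanner from where it was at the start of the episode above 0.02 m).
It also fails if it takes over 38 s, if anything falls off the work surface, if the arm or the gripper's body presses on something with over 40 N, if the wrist force passes 120 N, or if a joint passes its speed limit or range.

## Working session

There is one attempt and no reset: what is moved stays moved. The work goes in short steps, Python scripts to look and compute and a tool call to move; the robot and the scene stay as the last step left them, time stands still between calls to the robot, and variables do not carry over. Pictures are saved under pics/ and viewed, about 8 in all and at most 12, crops included, and the job is handed in when it is done.

Besides the shell and the picture viewer there is one more tool, called in YAML: its name, and indented under it one key for each argument. drive_tool: Moves the arm, as the interface text tells. Shift numbers are shares of 25 cm and turn numbers shares of 2 rad, none past 1 either way. Its arguments: {"type":"object","properties":{"steps":{"type":"array"},"force":{"type":"number"}},"required":["steps"]}

```bash
mkdir -p pics; cat > h.py <<'E'
import numpy as np, cv2
from station import arm
def ray(cam,uv,cal=None):
    c=cal or arm.get_calibration(cam); T=np.array(c["T"])
    p=cv2.undistortPoints(np.array([[uv]],float),np.array(c["mtx"]),np.array(c["dist_coeffs"]))[0,0]
    return T[:3,3],T[:3,:3]@np.array([p[0],-p[1],-1.])
def atz(cam,uv,z,cal=None):
    o,d=ray(cam,uv,cal); return o+d*(z-o[2])/d[2]
def shot(cam,fn=None):
    im,d=arm.camera(cam)
    if fn: cv2.imwrite("pics/"+fn,im[:,:,::-1])
    return im,d
Z=dict(bit_tip=.078,table_axis=.064,handle_mid=.086,yellow_dot=.064,table_handle=.054,bench_drill=0,hex_bolt=0,alloy_spacer=0,big_nut=0,ring_spanner=0)
def pts(cam,names=Z):
    c=arm.get_calibration(cam)
    for n in names:
        r=arm.pinpoint(cam,n)
        if r: print(cam,n,round(r[0]["score"],2),np.round(r[0]["uv"],1),np.round(atz(cam,r[0]["uv"],Z[n],c),4))
        else: print(cam,n,None)
E
python3 - <<'E'
from h import *
a,_=shot("scene");b,_=shot("side");c,_=shot("wrist")
pts("scene");pts("side");pts("wrist",["bit_tip","table_axis","handle_mid","yellow_dot"])
v=np.hstack([a,b])[:,:,::-1]
cv2.imwrite("pics/a.png",cv2.resize(np.vstack([v,np.hstack([c[:,:,::-1],0*c])]),(800,600)))
print(arm.sense())
E
```

```text
scene bit_tip 0.51 [260.8 191.2] [ 0.5556 -0.2806  0.078 ]
scene table_axis 0.95 [235.  223.8] [ 0.4745 -0.2038  0.064 ]
scene handle_mid 0.72 [267.1 248.8] [ 0.3698 -0.251   0.086 ]
scene yellow_dot 0.85 [225.7 208.6] [ 0.5283 -0.1912  0.064 ]
scene table_handle 0.47 [266.6 259.9] [ 0.3686 -0.2501  0.054 ]
scene bench_drill 0.63 [258.2 218.1] [ 0.5461 -0.272   0.    ]
scene hex_bolt 0.56 [304.8 233. ] [ 0.4718 -0.3695  0.    ]
scene alloy_spacer 0.73 [364.4 214.3] [ 0.5011 -0.5368  0.    ]
scene big_nut 0.78 [304.2 235.6] [ 0.464  -0.3655  0.    ]
scene ring_spanner 0.58 [142.1 239.2] [0.5357 0.0103 0.    ]
side bit_tip None
side table_axis 0.89 [277.2 225.7] [ 0.4852 -0.2041  0.064 ]
side handle_mid 0.7 [329.1 213.5] [ 0.3702 -0.2557  0.086 ]
side yellow_dot 0.58 [256.  223.4] [ 0.5357 -0.1981  0.064 ]
side table_handle 0.62 [327.8 223.1] [ 0.3686 -0.256   0.054 ]
side bench_drill 0.89 [255.7 222.2] [ 0.5532 -0.2657  0.    ]
side hex_bolt None
side alloy_spacer 0.5 [291.8 169.1] [ 0.5035 -0.5321  0.    ]
side big_nut 0.64 [297.2 201.4] [ 0.4605 -0.3797  0.    ]
side ring_spanner 0.
[... 220 characters left out ...]
'q': array([-2.02432628e-05,  2.59996540e-01, -1.38097785e-01,  1.17269201e+00,
        4.04902256e-06,  1.57079254e+00]), 'joint_velocities': array([-9.67921158e-04, -9.01497064e-04,  5.43633929e-05, -4.63479580e-04,
       -1.99032110e-03,  3.02776203e-04]), 'joint_efforts': array([-7.77097976e-04, -4.05616558e+01,  2.54226154e+01,  1.37400675e-03,
       -1.02409209e-05, -1.20184907e-05]), 'ee_pos': array([ 5.24993614e-01, -1.00323774e-05,  4.04706969e-01]), 'orientation': array([-3.14158860e+00,  2.58565627e-05, -1.56949274e-05]), 'contact_force': array([ 0.07843367,  0.19874809, -0.69649201]), 'wrist_torque': array([0.01761846, 0.00533693, 0.02159548]), 'finger_gap': 0.0853769467484921}
```

View pics/a.png

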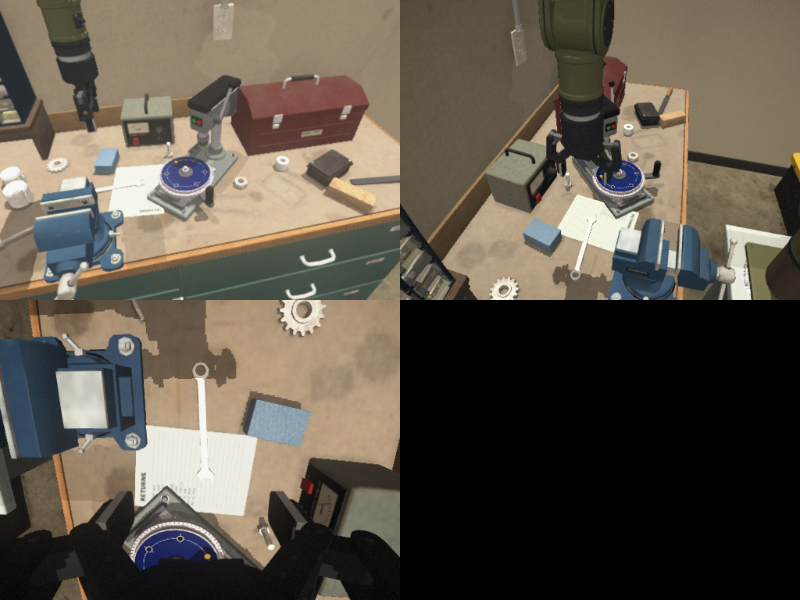

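The pictures show the blue flange centred at scene pixel (235,224), the dot upper left at (226,208) and the handle lower right at (267,249). The drill yaw comes out near -41°, with the handle about 1.1 rad to the right. Next I'll check the wrist camera offset and move above the handle.

```bash
python3 - <<'E'
from h import *
for n in ["wrist","scene","side"]: print(np.round(arm.get_calibration(n)["T"],3))
E
```

```text
[[ 1.     0.     0.001  0.525]
 [-0.     0.961  0.277  0.07 ]
 [-0.001 -0.277  0.961  0.374]
 [ 0.     0.     0.     1.   ]]
[[-0.213  0.623 -0.753 -0.089]
 [-0.977 -0.139  0.161 -0.132]
 [-0.005  0.77   0.638  0.624]
 [ 0.     0.     0.     1.   ]]
[[-0.968  0.174 -0.181  0.393]
 [-0.25  -0.615  0.748  0.383]
 [ 0.019  0.769  0.639  0.65 ]
 [ 0.     0.     0.     1.   ]]
```

drive_tool:
  steps:
    - [[-0.15,0.2,0],0.15,85]
    - [[-0.3,0.5,0],0.3,85]
    - [[-0.5,0.7,0],0.4,85]
    - [[-0.62,0.9,0],0.5,85]
    - [[-0.62,1,0],0.59,85]
    - [[-0.62,1,0],0.59,85]
    - [[-0.62,1,0],0.59,85]
    - [[-0.62,1,0],0.59,85]
    - [[-0.62,1,0],0.59,85]
    - [[-0.62,1,0],0.59,85]
    - [[-0.62,1,0],0.59,85]
    - [[-0.62,1,0],0.59,85]

```text
time: 2.35
ee_pos: [0.3699, -0.2501, 0.4047]
orientation: [2.612, -1.746, 0.0]
contact_force: [-0.7, -0.7, 0.2]
finger_gap: 0.0849
```

```bash
python3 - <<'E'
from h import *
print(arm.sense()["q"])
for k in range(2):
  a,_=shot("wrist","b.png"); pts("wrist",["bit_tip","table_axis","handle_mid","yellow_dot","table_handle","bench_drill"])
shot("scene"); pts("scene",["bit_tip","table_axis","handle_mid","yellow_dot","bench_drill"])
b,_=shot("side"); pts("side",["bit_tip","table_axis","handle_mid","yellow_dot","bench_drill"])
cv2.imwrite("pics/b.png",cv2.resize(np.hstack([a,b])[:,:,::-1],(800,300)))
E
```

```text
[-5.94476609e-01  1.25903019e-01 -3.10735112e-01  1.13407041e+00
  3.20202041e-07  2.15494294e+00]
wrist bit_tip 0.65 [357.1  20.5] [ 0.5455 -0.2758  0.078 ]
wrist table_axis 0.72 [266.1  64.8] [ 0.4801 -0.2135  0.064 ]
wrist handle_mid 0.83 [262.6 180.3] [ 0.3759 -0.253   0.086 ]
wrist yellow_dot None
wrist table_handle 0.91 [265.6 176. ] [ 0.3752 -0.2575  0.054 ]
wrist bench_drill 0.63 [334.7  37.1] [ 0.5484 -0.2735  0.    ]
wrist bit_tip 0.9 [359.1  21.4] [ 0.5456 -0.2778  0.078 ]
wrist table_axis 0.62 [263.7  66.2] [ 0.4781 -0.2118  0.064 ]
wrist handle_mid 0.89 [265.3 179.3] [ 0.3779 -0.255   0.086 ]
wrist yellow_dot None
wrist table_handle 0.78 [262.5 175.2] [ 0.3747 -0.2539  0.054 ]
wrist bench_drill 0.9 [337.5  39.4] [ 0.5475 -0.2776  0.    ]
scene bit_tip 0.54 [260.1 193.4] [ 0.548  -0.2772  0.078 ]
scene table_axis 0.86 [235.7 224.2] [ 0.4729 -0.2051  0.064 ]
scene handle_mid 0.74 [265.3 246.6] [ 0.3762 -0.2488  0.086 ]
scene yellow_dot 0.98 [226.8 209.5] [ 0.5247 -0.1932  0.064 ]
scene bench_drill 0.79 [259.2 218.6] [ 0.5438 -0.2741  0.    ]
side bit_tip 0.69 [261.  200.7] [ 0.5408 -0.2661  0.078 ]
side table_axis 0.91 [278.  222.5] [ 0.4856 -0.2152  0.064 ]
side handle_mid 0.51 [330.2 211.3] [ 0.3684 -0.2643  0.086 ]
side yellow_dot 0.86 [257.  226.8] [ 0.5305 -0.1877  0.064 ]
side bench_drill 0.65 [256.2 222.8] [ 0.5513 -0.2639  0.    ]
```

View pics/b.png

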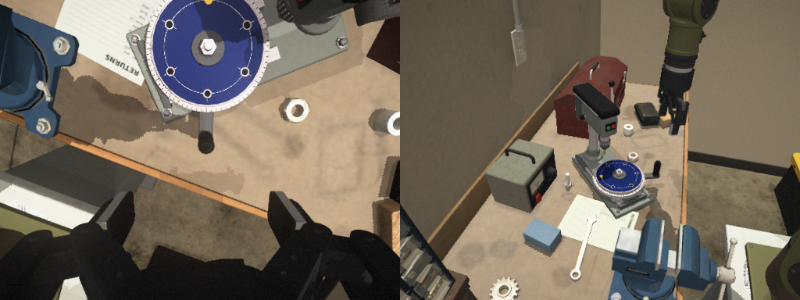

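drive_tool:
  steps:
    - [[0,0,0],-0.74,85]
    - [[0,0,0],-0.74,85]
    - [[0,0,0],-0.74,85]
    - [[0,0,0],-0.74,85]
    - [[0,0,0],-0.74,85]
    - [[0,0,0],-0.74,85]
    - [[0,0,0],-0.74,85]
    - [[0,0,0],-0.74,85]
    - [[0,0,0],-0.74,85]
    - [[0,0,0],-0.74,85]
    - [[0,0,0],-0.74,85]
    - [[0,0,0],-0.74,85]

```text
time: 4.65
ee_pos: [0.37, -0.25, 0.4047]
orientation: [3.105, 0.479, 0.0]
contact_force: [0.7, 1.8, 0.7]
finger_gap: 0.0849
```

drive_tool:
  steps:
    - [[0,0,0],-0.83,85]
    - [[0,0,0],-0.83,85]
    - [[0,0,0],-0.83,85]
    - [[0,0,0],-0.83,85]
    - [[0,0,0],-0.83,85]
    - [[0,0,0],-0.83,85]
    - [[0,0,0],-0.83,85]
    - [[0,0,0],-0.83,85]
    - [[0,0,0],-0.83,85]
    - [[0,0,0],-0.83,85]
    - [[0,0,0],-0.83,85]
    - [[0,0,0],-0.83,85]

```text
time: 5.65
ee_pos: [0.37, -0.25, 0.4047]
orientation: [1.945, 2.467, 0.0]
contact_force: [0.6, 0.3, -0.2]
finger_gap: 0.085
```

drive_tool:
  steps:
    - [[-0.02,0.012,0.1],-0.09,85]
    - [[-0.02,0.012,0.2],-0.09,85]
    - [[-0.02,0.012,0.3],-0.09,85]
    - [[-0.02,0.012,0.36],-0.09,85]
    - [[-0.02,0.012,0.36],-0.09,85]

```text
time: 6.07
ee_pos: [0.3726, -0.2532, 0.3117]
orientation: [-1.72, -2.621, -0.0]
contact_force: [0.0, -0.1, 0.2]
finger_gap: 0.0849
```

```bash
python3 - <<'E'
from h import *
s=arm.sense();print(s["ee_pos"],s["orientation"],s["q"])
a,_=shot("wrist")
for k in range(2):
  shot("wrist");pts("wrist",["table_axis","handle_mid","yellow_dot","table_handle"])
shot("scene"); pts("scene",["table_axis","handle_mid","yellow_dot","bit_tip"])
shot("side"); pts("side",["table_axis","handle_mid","yellow_dot"])
b,_=shot("scene")
cv2.imwrite("pics/c.png",cv2.resize(np.hstack([a,b])[:,:,::-1],(800,300)))
E
```

```text
[ 0.37264455 -0.25324219  0.31167434] [-1.72019925e+00 -2.62099387e+00 -1.70308755e-04] [-5.96891376e-01  2.01509954e-01 -4.75081033e-01  9.00724041e-01
  3.77155552e-06 -1.00608326e+00]
wrist table_axis 0.63 [248.9 334.3] [ 0.4898 -0.2117  0.064 ]
wrist handle_mid 0.81 [254.8 217. ] [ 0.3756 -0.2548  0.086 ]
wrist yellow_dot None
wrist table_handle 0.83 [250.3 202. ] [ 0.3757 -0.259   0.054 ]
wrist table_axis 0.73 [253.7 328.9] [ 0.4851 -0.2105  0.064 ]
wrist handle_mid 0.82 [257.9 211. ] [ 0.3722 -0.2553  0.086 ]
wrist yellow_dot None
wrist table_handle 0.97 [257.2 198.4] [ 0.3724 -0.2558  0.054 ]
scene table_axis 0.87 [235.5 221. ] [ 0.4829 -0.2064  0.064 ]
scene handle_mid 0.74 [268.6 244.9] [ 0.3791 -0.2563  0.086 ]
scene yellow_dot 0.86 [226.  210.5] [ 0.5217 -0.1909  0.064 ]
scene bit_tip None
side table_axis 0.59 [278.4 222. ] [ 0.485  -0.2172  0.064 ]
side handle_mid 0.74 [331.2 209.3] [ 0.3667 -0.2722  0.086 ]
side yellow_dot 0.86 [258.5 222. ] [ 0.5312 -0.2044  0.064 ]
```

View pics/c.png

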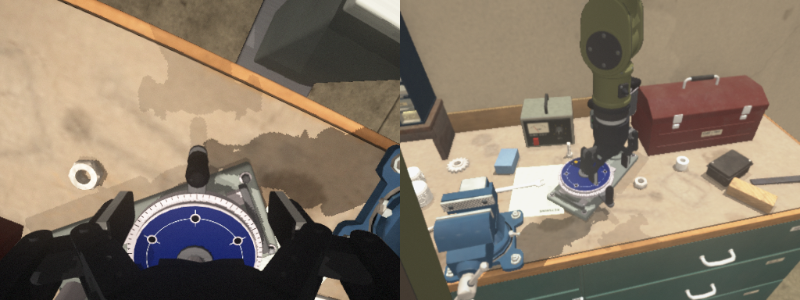

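The picture shows the handle midway between the fingers (column about 253 of 512) and nothing in the way. I'll go down and grip.

drive_tool:
  steps:
    - [[0,0.01,0.1],0,85]
    - [[0,0.01,0.2],0,85]
    - [[0,0.01,0.285],0,85]
    - [[0,0.01,0.285],0,85]
    - [[0,0.01,0.285],0,10]
    - [[0,0.01,0.285],0,10]
    - [[0,0.01,0.285],0,10]
    - [[0,0.01,0.285],0,10]
    - [[0,0.01,0.285],0,10]
    - [[0,0.01,0.285],0,10]
    - [[0,0.01,0.285],0,10]
    - [[0,0.01,0.285],0,10]
  force: 60

```text
time: 8.12
ee_pos: [0.3768, -0.2535, 0.2446]
orientation: [1.723, 2.625, -0.0]
contact_force: [-1.4, 1.0, 5.7]
finger_gap: 0.0191
```

```bash
python3 - <<'E'
from h import *
s=arm.sense();print(s)
for k in range(2):
  shot("scene"); pts("scene",["table_axis","handle_mid","yellow_dot","bit_tip","bench_drill"])
  shot("side"); pts("side",["table_axis","handle_mid","yellow_dot","bit_tip"])
E
```

```text
{'time': 8.1167, 'q': array([-5.92254012e-01,  2.76276470e-01, -5.78900290e-01,  7.13519300e-01,
       -1.32362629e-04, -1.00144771e+00]), 'joint_velocities': array([ 0.0006578 ,  0.00101339, -0.00111928,  0.00028891,  0.000957  ,
       -0.00097923]), 'joint_efforts': array([ 1.01254424e-01, -3.35733676e+01,  1.88329679e+01, -3.96529483e-01,
        5.13071869e-02,  2.32842198e-02]), 'ee_pos': array([ 0.37676761, -0.25352215,  0.24455059]), 'orientation': array([ 1.72262181e+00,  2.62468986e+00, -2.45519674e-04]), 'contact_force': array([-1.4208139 ,  0.97655803,  5.65371224]), 'wrist_torque': array([0.1107456 , 0.2122199 , 0.02981702]), 'finger_gap': 0.01905394802281151}
scene table_axis 0.87 [235.  224.6] [ 0.472  -0.2034  0.064 ]
scene handle_mid 0.56 [267.  247.6] [ 0.3729 -0.2515  0.086 ]
scene yellow_dot 0.84 [228.1 207.9] [ 0.5294 -0.1969  0.064 ]
scene bit_tip 0.5 [360.7 215.6] [ 0.4253 -0.4765  0.078 ]
scene bench_drill 0.78 [259.8 216.2] [ 0.552  -0.2774  0.    ]
side table_axis 0.63 [276.1 221.8] [ 0.4905 -0.2164  0.064 ]
side handle_mid 0.4 [329.1 214.4] [ 0.3699 -0.2525  0.086 ]
side yellow_dot 0.75 [258.3 223.9] [ 0.53   -0.1979  0.064 ]
side bit_tip 0.72 [260.6 199.3] [ 0.5431 -0.2711  0.078 ]
scene table_axis 0.93 [234.9 223.5] [ 0.4755 -0.2037  0.064 ]
scene handle_mid None
scene yellow_dot 0.66 [228.  207.9] [ 0.5295 -0.1967  0.064 ]
scene bit_tip None
scene bench_drill 0.25 [233.6 221.2] [ 0.5486 -0.2101  0.    ]
side table_axis 0.65 [280.6 223.2] [ 0.4791 -0.2146  0.064 ]
side handle_mid 0.54 [329.2 212.3] [ 0.3704 -0.26    0.086 ]
side yellow_dot 0.72 [255.8 224. ] [ 0.5357 -0.196   0.064 ]
side bit_tip 0.58 [262.3 198.6] [ 0.5396 -0.2749  0.078 ]
```

```bash
python3 - <<'E'
from h import *
from scipy.spatial.transform import Rotation as R
s=arm.sense();M=R.from_rotvec(s["orientation"]).as_matrix()
d=np.array([np.cos(-np.pi/4),np.sin(-np.pi/4)])
A0=np.array([.482,-.2105]);f=lambda t:A0+.035*t*d+.117*np.array([np.cos(np.radians(202.4-64*t)),np.sin(np.radians(202.4-64*t))])
for t in np.arange(0,21)/20:
    D=np.r_[f(t)-f(0),0]; print(t,np.round(M.T@D/.25,3)[:2],round(np.radians(64*t)/2,3),np.round(f(t),4))
E
```

```text
0.0 [0. 0.] 0.0 [ 0.3738 -0.2551]
0.05 [0.02  0.004] 0.028 [ 0.3727 -0.2502]
0.1 [0.039 0.009] 0.056 [ 0.372  -0.2452]
0.15 [0.058 0.016] 0.084 [ 0.3716 -0.2401]
0.2 [0.077 0.024] 0.112 [ 0.3716 -0.235 ]
0.25 [0.096 0.033] 0.14 [ 0.3719 -0.2297]
0.3 [0.114 0.044] 0.168 [ 0.3726 -0.2245]
0.35 [0.132 0.057] 0.195 [ 0.3737 -0.2192]
0.4 [0.149 0.07 ] 0.223 [ 0.3751 -0.2139]
0.45 [0.166 0.085] 0.251 [ 0.3769 -0.2086]
0.5 [0.182 0.101] 0.279 [ 0.379  -0.2034]
0.55 [0.197 0.119] 0.307 [ 0.3815 -0.1982]
0.6 [0.211 0.137] 0.335 [ 0.3844 -0.1931]
0.65 [0.224 0.157] 0.363 [ 0.3876 -0.1881]
0.7 [0.236 0.178] 0.391 [ 0.3912 -0.1832]
0.75 [0.247 0.2  ] 0.419 [ 0.395  -0.1785]
0.8 [0.257 0.223] 0.447 [ 0.3993 -0.1739]
0.85 [0.266 0.246] 0.475 [ 0.4038 -0.1695]
0.9 [0.274 0.271] 0.503 [ 0.4087 -0.1653]
0.95 [0.28  0.296] 0.531 [ 0.4138 -0.1613]
1.0 [0.286 0.322] 0.559 [ 0.4193 -0.1576]
```

drive_tool:
  steps:
    - [[0.03,0.012,0],0.05,10]
    - [[0.06,0.024,0],0.1,10]
    - [[0.1,0.04,0],0.15,10]
    - [[0.132,0.06,0],0.2,10]
    - [[0.166,0.088,0],0.255,10]
    - [[0.197,0.12,0],0.31,10]
    - [[0.224,0.157,0],0.365,10]
    - [[0.247,0.2,0],0.42,10]
    - [[0.266,0.246,0],0.475,10]
    - [[0.28,0.296,0],0.53,10]
    - [[0.286,0.322,0],0.56,10]
    - [[0.286,0.322,0],0.56,10]

```text
time: 10.22
ee_pos: [0.4216, -0.1544, 0.2445]
orientation: [-2.855, -1.307, 0.001]
contact_force: [-5.3, 2.0, 13.0]
finger_gap: 0.0192
```

```bash
python3 - <<'E'
from h import *
s=arm.sense();print(s["ee_pos"],s["orientation"],s["contact_force"],s["finger_gap"])
for k in range(2):
  a,_=shot("scene"); pts("scene",["table_axis","handle_mid","yellow_dot","bit_tip"])
  b,_=shot("side"); pts("side",["table_axis","handle_mid","yellow_dot","bit_tip"])
f=lambda im,u,v:cv2.resize(im[v-50:v+50,u-65:u+65],(400,308),interpolation=cv2.INTER_CUBIC)
cv2.imwrite("pics/d.png",np.hstack([f(a,250,215),f(b,270,215)])[:,:,::-1])
E
```

```text
[ 0.42160219 -0.1544054   0.24450412] [-2.85515454e+00 -1.30721588e+00  7.77918857e-04] [-5.32730119  1.97121992 13.02537444] 0.019210322784320742
scene table_axis 0.79 [244.6 215.3] [ 0.4966 -0.2296  0.064 ]
scene handle_mid 0.42 [210.3 237.8] [ 0.4235 -0.1451  0.086 ]
scene yellow_dot 0.69 [258.2 196.5] [ 0.554  -0.2739  0.064 ]
scene bit_tip 0.68 [260.9 193. ] [ 0.549  -0.2793  0.078 ]
side table_axis 0.69 [270.6 214.1] [ 0.5093 -0.2393  0.064 ]
side handle_mid 0.58 [301.9 236.3] [ 0.4218 -0.1641  0.086 ]
side yellow_dot 0.62 [258.9 200.7] [ 0.5496 -0.2805  0.064 ]
side bit_tip 0.62 [260.7 196.4] [ 0.5456 -0.2822  0.078 ]
scene table_axis 0.57 [246.8 215.1] [ 0.4962 -0.2346  0.064 ]
scene handle_mid 0.73 [209.7 238.2] [ 0.4227 -0.1438  0.086 ]
scene yellow_dot 0.89 [256.7 201.8] [ 0.5359 -0.2662  0.064 ]
scene bit_tip 0.49 [261.1 193. ] [ 0.5489 -0.2798  0.078 ]
side table_axis 0.88 [270.  214.7] [ 0.5103 -0.2368  0.064 ]
side handle_mid 0.59 [305.  237.3] [ 0.4146 -0.1629  0.086 ]
side yellow_dot 0.74 [262.1 203.5] [ 0.539  -0.2722  0.064 ]
side bit_tip 0.76 [260.4 197.4] [ 0.5454 -0.2782  0.078 ]
```

View pics/d.png

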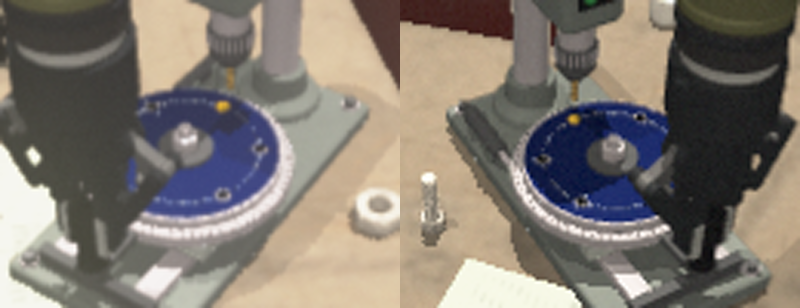

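The scene view shows the bit slightly right of and behind the dot. The side view has them nearly in line. I'll measure both by colour.

```bash
cat > m.py <<'E'
from h import *
def meas(show=None):
    out=[];crops=[]
    for cam,(u,v) in dict(scene=(259,198),side=(261,202)).items():
        a=np.mean([shot(cam)[0].astype(float) for _ in range(4)],0)
        w=a[v-22:v+22,u-22:u+22]; y=np.minimum(w[:,:,0],w[:,:,1]*1.5)-w[:,:,2]-35
        n,l,st,_=cv2.connectedComponentsWithStats((y>0).astype(np.uint8))
        for i in range(1,n):
            if st[i,4]<3: continue
            r,c=np.nonzero(l==i); k=y[r,c]
            print(cam,"blob",st[i],"uv",round(np.average(c,weights=k)+u-22,2),round(np.average(r,weights=k)+v-22,2))
        crops.append(cv2.resize(np.clip(w,0,255).astype(np.uint8),(396,396),interpolation=cv2.INTER_NEAREST))
    if show: cv2.imwrite("pics/"+show,np.hstack(crops)[:,:,::-1])
if __name__=="__main__":
    import sys; meas(sys.argv[1]); s=arm.sense(); print(s["time"],s["ee_pos"],s["contact_force"])
E
python3 m.py e.png
```

```text
scene blob [  0   0  16  18 213] uv 242.86 182.78
scene blob [30  0  3  8 20] uv 268.15 179.43
scene blob [22 11  2  7 14] uv 259.44 190.0
scene blob [18 22  5  3 14] uv 256.87 198.92
side blob [ 0  0  3  9 22] uv 239.52 183.33
side blob [15  1  2  7  7] uv 254.16 184.4
side blob [ 28   0  16  19 234] uv 276.24 187.5
side blob [21 11  3  7 14] uv 261.28 194.22
side blob [20 22  5  3 11] uv 260.97 203.16
11.6167 [ 0.42086102 -0.15504198  0.24450027] [-4.23481817  3.96618526 12.40558062]
```

View pics/e.png

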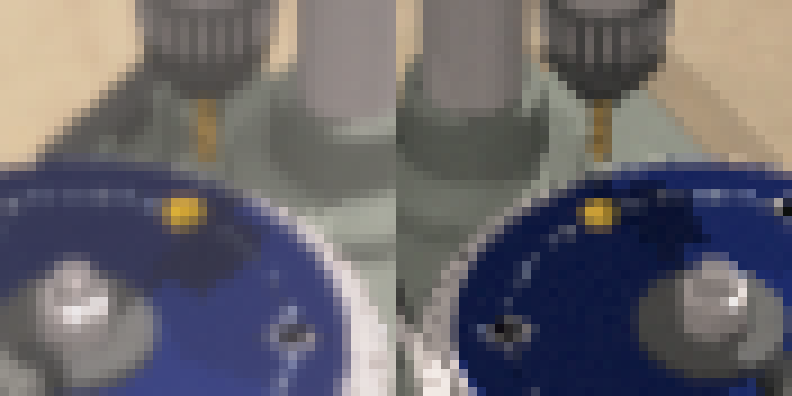

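```bash
python3 - <<'E'
from h import *
from scipy.spatial.transform import Rotation as R
ds=[]
for cam,t,y in [("scene",(259.6,193.5),(256.87,198.92)),("side",(261.2,197.4),(260.97,203.16))]:
    b=atz(cam,t,.078);d=atz(cam,y,.064);ds.append((b-d)[:2]);print(cam,b,d,b-d)
    for du,dv in((1,0),(0,1)): print("  per px",(atz(cam,(t[0]+du,t[1]+dv),.078)-b)[:2])
s=arm.sense();M=R.from_rotvec(s["orientation"]).as_matrix();print(np.round(M,3))
# triangulated each
def tri(p):
    A=np.zeros((3,3));c=np.zeros(3)
    for cam,uv in p:
        o,d=ray(cam,uv);d=d/np.linalg.norm(d);P=np.eye(3)-np.outer(d,d);A+=P;c+=P@o
    return np.linalg.solve(A,c)
print(tri([("scene",(259.6,193.5)),("side",(261.2,197.4))]),tri([("scene",(256.87,198.92)),("side",(260.97,203.16))]))
E
```

```text
scene [ 0.54791869 -0.27592991  0.078     ] [ 0.54601464 -0.26884152  0.064     ] [ 0.00190405 -0.00708838  0.014     ]
  per px [-0.00051718 -0.00230949]
  per px [-0.00358649  0.00080732]
side [ 0.54341758 -0.27872348  0.078     ] [ 0.54213713 -0.27265621  0.064     ] [ 0.00128045 -0.00606728  0.014     ]
  per px [-0.00244454 -0.00069011]
  per px [-0.00095024  0.0038051 ]
[[ 0.653  0.758 -0.001]
 [ 0.758 -0.653  0.001]
 [ 0.    -0.002 -1.   ]]
[ 0.54263461 -0.27457493  0.08206164] [ 0.54103038 -0.26776396  0.06838611]
```

drive_tool:
  steps:
    - [[0.01,0.009,0],0.01,10]
    - [[0.02,0.018,0],0.02,10]
    - [[0.029,0.026,0],0.03,10]
    - [[0.029,0.026,0],0.03,10]
    - [[0.029,0.026,0],0.03,10]
    - [[0.029,0.026,0],0.03,10]
    - [[0.029,0.026,0],0.03,10]
    - [[0.029,0.026,0],0.03,10]

```text
time: 12.28
ee_pos: [0.4303, -0.1538, 0.2445]
orientation: [-2.892, -1.222, 0.002]
contact_force: [-5.2, 2.9, 11.8]
finger_gap: 0.0189
```

```bash
python3 m.py f.png
```

```text
scene blob [  0   0  16  17 208] uv 242.95 182.54
scene blob [30  0  3  8 20] uv 268.16 179.41
scene blob [22 11  2  7 14] uv 259.45 189.93
scene blob [21 21  4  4 14] uv 259.34 198.27
side blob [ 0  0  3  9 22] uv 239.51 183.35
side blob [15  1  2  7  7] uv 254.16 184.4
side blob [ 28   0  16  18 223] uv 276.18 187.15
side blob [21 11  3  7 14] uv 261.31 194.07
side blob [21 20  4  4  9] uv 260.92 201.52
12.6833 [ 0.43027382 -0.15379419  0.2444983 ] [-4.79934543  2.61584718 12.05933205]
```

View pics/f.png

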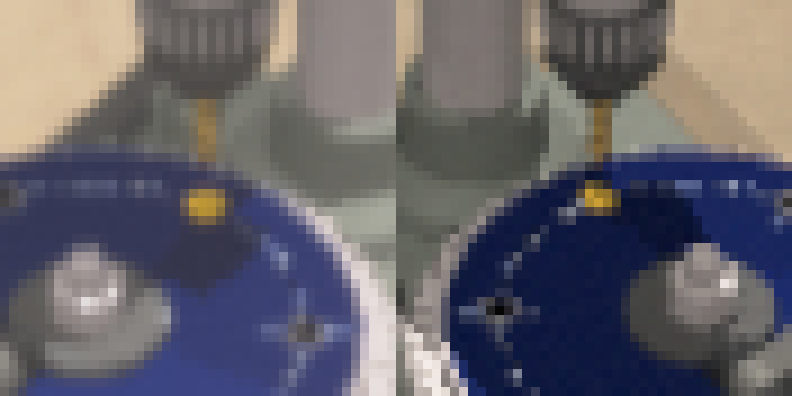

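```bash
cat > e.py <<'E'
from h import *
import sys
v=list(map(float,sys.argv[1:]))
for cam,t,y in [("scene",(259.5,193.5),v[:2]),("side",(261.2,197.4),v[2:])]:
    b=atz(cam,t,.078);d=atz(cam,y,.064);print(cam,np.round((b-d)[:2],4))
E
python3 e.py 259.34 198.27 260.92 201.8
```

```text
scene [ 0.0009 -0.0006]
side [-0.0001 -0.001 ]
```

```bash
python3 -c "
from h import *
s=arm.sense();print(s['time'],s['ee_pos'],np.abs(s['joint_velocities']).max(),s['finger_gap'])
print(arm.sign_off())"
```

```text
12.6833 [ 0.43027382 -0.15379419  0.2444983 ] 0.0009507772229221864 0.01864035836537094
the job is handed in; nothing more can be done
None
```

I gripped the upright handle, swung the table about 68° clockwise and pushed it in to bring the yellow dot under the bit. One correction of about 10 mm followed, and I handed the job in at 12.7 s still holding the handle.

- **Dot under the bit:** both outside cameras put the dot about 1 mm from the point below the bit. Reading the bit's tip to the nearest pixel adds up to about 2.5 mm, so I expect it to be inside the 5 mm limit.
- **Holding still:** the arm was still, with its pose unchanged over the last 0.4 s. The grip was set to 60 N and the fingers stood 18.6 mm apart on the 21 mm post.
- **Loose parts and bit:** I never moved the arm near the bit, and its path kept clear of the bolt, spacer, nut and spanner. I did not measure the loose parts again at the end.
- **What disagreed:** triangulating from the two cameras put both the bit and the dot about 4 mm too high. That shift was common to both, so it cancels in the difference I used. A steady upward force of about 12 N showed on the tool. I took it for finger friction on the post, but did not confirm that.

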